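# Set out a door-lock set around its case on a locksmith's bench

## Robot

A 7-joint arm with a two-finger parallel gripper is mounted at the origin on the work surface. World frame = base frame: x ahead of the robot, y to its left, z up, the work surface at z = 0. Lengths are in m, angles in rad, forces in N, time in s.
With the tool pointing down it reaches from about 0.4 to 0.85 m from the base axis. Payload 4.5 kg.
Tool frame: the origin (TCP) lies on the centre line of the jaws, within the pads' length; the fingertips stand 14 mm ahead of it and the grasp point (between the pads) lies 5 mm behind it (r.tcp_to_tips is the z of the fingertips in the tool frame, in m); z points along the fingers, y is the direction in which the jaws open and shut (so a half turn about z gives the same grasp; the last joint's range is limited). The gripper opens to 88 mm and grips with 3 to 60 N. Pads are 18 mm wide; open, the fingers measure 123 mm over their backs; the gripper's body (75 mm by 187 mm) begins 45 mm behind the grasp point.
Start: joints at [-1.09, 0.689, -0.195, 1.565, 0.157, 0.902, -0.215], TCP at [0.27, 0.564, 0.253] pointing down, gripper open.
Joint ranges: [-3.01, 3.01], [-0.46, 2.08], [-1.47, 1.51], [0.13, 2.56], [-1, 4.14], [0.04, 2.09], [-2.66, 2.66]. Speed limits (rad/s): [2.57, 2.57, 3.14, 3.14, 3.14, 3.14, 3.14].

## Interface

Orientations are given as a unit quaternion [x, y, z, w].
In Python, from plant import r, viewer gives the robot as it stands.
- The arm moves only by the shell command python3 -m inch 'ROWS' [FORCE]. ROWS is JSON, a list of rows, each a list of 3 entries, a list of its own where there are three numbers: the closure, from 0 (fully open) to 1 (shut), then the shift along the tool's x, y, z in cm, then the turn about the tool's z in degrees. In form: [[fingers, [x, y, z], yaw], ...]. A call has 1 to 20 rows; each row is the pose to reach, as a shift and turn from the pose commanded when the call began, along the tool's axes at that moment; what a row does not reach only later rows make up. A row lasts 1/10 s, in which the tool goes at most 50 mm and 8.59 degrees, less where a joint would pass 70% of its speed; a pose out of reach is approached as far as the arm can. A call with a gripper value outside its range is refused whole. The fingers move at their own pace and stop on an object; FORCE is the grip in N (left out, the last holds). Time passes only in rows, so rows that repeat a pose let the fingers close. It gives the time, the measured TCP pose, the force and the opening at its end, in the units of the state.
- r.get_state(): the state, without advancing time (a new reading comes with each control period).
- viewer.snapshot(name): name is "scene" or "top" or "wrist"; returns the picture (384x512x3 uint8, red, green, blue); there is no depth.
- viewer.camera_params(name): a dict with "intrinsics" (3x3 intrinsics, pixels), "world_to_cam" (4x4, takes a point from world to camera coordinates). Camera axes: x right, y up, looking along -z (the intrinsics and any distortion apply to the point x, -y, -z); pixel columns grow to the right and rows downward; lengths in m; the calibration is good to about 2 mm. The wrist camera is an equidistant fisheye: a pixel r from the principal point sees the ray r / f radians off the axis. A picture is of the moment at which its call begins: read the wrist's pose just before it. camera_params takes no time and is no camera call; for the wrist camera it gives the pose at the moment of the call.
- r.finish_job(): hands the job in, once; it reports no verdict.
Trained networks look in the newest picture that a camera, given by its name, has taken for a name from the list of things; names that differ only in an ending like _2 or _b are one class to them, and where a whole thing is asked for, a point or a joint stands for the part that bears it (a point fixed in the world has none). Each returns a list of dicts, best first, with "p" (0 to 1); they miss things now and then, are a little off and sometimes report something else, mostly with a low value. They report only what shows in the picture. A call takes as long as a camera call. They do not tell look-alikes from the thing itself.
- viewer.outline_of(camera, name): "pixels" (384x512 bool, what is visible of it) and "bbox" ([left, top, width, height] in pixels, round what is visible of it).
The state is a dict: "clock": time; "q": joint angles; "qd": joint speeds; "joint_torque": joint torques, N m; "tool_pos": TCP position; "eef_rot": TCP orientation; "contact_force": force on the tool from outside, world axes, zero at the start; "moment": the same for the moment, N m; "opening": opening from 0.0 (shut) to 1.0 (fully open).
Only numpy, scipy, OpenCV 4.12 (cv2) and the standard library are available. Lean on these libraries where they do the work, as an engineer would, in place of code of your own. Each camera call takes 0.05 s, during which the arm holds its last target.

## Task

Set out the lock set for fitting. Put the round rose centred on the black rubber pad and stand the door knob upright on the middle of the rose; lay the longer of the two brass cylinders flat on the bench midway between the lock case and the pad, its length running the way the case's bolt points; and set the steel keep flat on the bench straight behind the case, squarely facing the bolt with its open mouth towards it and about 20 mm of gap between bolt tip and mouth. Leave the shorter cylinder, the padlock and the grease tin where they are.

Things in the scene. Friction and masses are not known exactly. Their poses are not given: they have to be found in the camera images.
- rose: Loose plain brass disc (door-knob rose), 52 mm diameter, 20 mm thick, straight-sided to 18 mm, flat top 48 mm across; lies flat. Origin: centre of its underside, z up. About 0.2 kg.
- knob: Loose brass door knob, standing upright on its foot; 60 mm tall. Foot 34 mm diameter, neck 20 mm, round head 52 mm diameter, widest (straight-sided) from 33 to 47 mm above the foot. Origin: centre of the foot's underside, z up. About 0.25 kg.
- long_cylinder: Loose brass lock cylinder of oval profile, the longer of two, lying on its flat side: 66 mm long (its x axis), 33 mm wide (y), 17 mm high, with a dark steel band round the middle. Origin: centre of its underside. About 0.22 kg.
- short_cylinder: Loose brass lock cylinder, the shorter of two: 42 mm long (x), 33 mm wide (y), 17 mm high, same dark band. Origin: centre of its underside. A bystander: leave it alone.
- keep: Loose steel box keep: 30 mm deep (x), 56 mm long (y), 24 mm high (z), closed at back and ends; its -x side is the open mouth, 44 mm wide; there the top plate is cut back 14 mm, so from above the mouth shows as a dark notch. It starts with the mouth towards the robot, within 50 degrees. Origin: centre of its underside. About 0.13 kg.
- case: Grey lock case lying flat, fixed to the bench: 60 mm in x (-30 to +30 from the origin), 110 mm in y (120 mm at the brass face plate on its +x side), 24 mm high. A brass bolt 30 mm wide sticks out of the face plate along +x, away from the robot, at y = 0, its tip 42 mm from the origin. Origin: centre of its underside. The pad lies beside it, about 330 mm away along its y axis, on either side.
- pad: Black rubber pad, fixed flat on the bench, 90 mm square, 6 mm thick. Origin: centre of its UNDERSIDE (bench level), z up.
- padlock: Loose brass padlock lying flat beyond the work, body 36 x 45 mm, 18 mm thick, with a steel shackle reaching 40 mm along +x from the origin; origin on its underside. A bystander: leave it alone.
- grease_tin: Loose upright round grease tin with a white lid, 58 mm diameter, 50 mm tall, at the far left of the work. Origin: centre of its underside. A bystander: leave it alone.
Not all that is in view belongs to the job. Of the things that look like the pad, the largest one is meant.

How it is judged:
At the end, for the whole second after the job is handed in: Centres: rose on pad within 12 mm, upright knob on rose 10 mm; long cylinder flat, under 180 mm from case and from pad, within 22 mm of the case's y axis, 0.25 rad; keep flat, 65 to 89 mm from case along its x, 12 mm sideways, 0.2 rad, mouth to bolt. Tilts under 0.1 rad, released, at rest (horizontal distance between rose and pad below 0.012 m and z of rose in the frame of pad between 0.003 and 0.01 m and angle between each of rose, knob, long_cylinder, keep's own z axis and vertical below 0.1 rad and horizontal distance between knob and rose below 0.01 m and z of knob in the frame of rose between 0.017 and 0.024 m and horizontal distance between long_cylinder and case below 0.18 m and horizontal distance between long_cylinder and pad below 0.18 m and x of long_cylinder in the frame of case between -0.022 and 0.022 m and angle between the x axis of long_cylinder and the x axis of case, either way round below 0.25 rad and height (world z) of each of long_cylinder, keep below 0.004 m and x of keep in the frame of case between 0.065 and 0.089 m and y of keep in the frame of case between -0.012 and 0.012 m and angle between the x axis of keep and the x axis of case, either way round below 0.2 rad and x of case in the frame of keep below 0 m and linear speed of each of rose, knob, long_cylinder, keep below 0.01 m/s and angular speed of each of rose, knob, long_cylinder, keep below 0.1 rad/s); the robot touches nothing.
It fails at once if the short cylinder is moved more than 15 mm (distance of short_cylinder from where it was at the start of the episode above 0.015 m).
It fails at once if the padlock is moved more than 15 mm (distance of padlock from where it was at the start of the episode above 0.015 m).
It fails at once if the grease tin is moved more than 15 mm (distance of grease_tin from where it was at the start of the episode above 0.015 m).
It also fails if it takes over 104 s, if anything falls off the work surface, if the arm or the gripper's body presses on something with over 40 N, if the wrist force passes 120 N, or if a joint passes its speed limit or range.

## Working session

There is one attempt and no reset: what is moved stays moved. The work goes in short steps, Python scripts to look and compute and a shell command to move; the robot and the scene stay as the last step left them, time stands still between calls to the robot, and variables do not carry over. Pictures are saved under pics/ and viewed, and the job is handed in when it is done.

```bash
ls; mkdir -p pics; python3 - <<'E'
from plant import r, viewer
import cv2
for n in ("scene","top","wrist"):
    im=viewer.snapshot(n); cv2.imwrite(f"pics/{n}0.png",cv2.cvtColor(im,cv2.COLOR_RGB2BGR))
    p=viewer.camera_params(n); print(n,p)
print(r.get_state(), r.tcp_to_tips)
E
```

```text
pics
scene {'intrinsics': array([[456.00009641,   0.        , 258.78207913],
       [  0.        , 456.00009641, 193.34274324],
       [  0.        ,   0.        ,   1.        ]]), 'world_to_cam': array([[ 0.81323416,  0.58184993,  0.01004285, -0.48774918],
       [-0.46130295,  0.63403686,  0.62064228,  0.25071994],
       [ 0.35475313, -0.50936031,  0.78402952, -1.36437023],
       [ 0.        ,  0.        ,  0.        ,  1.        ]])}
top {'intrinsics': array([[356.69410417,   0.        , 253.70473663],
       [  0.        , 356.69410417, 193.8732316 ],
       [  0.        ,   0.        ,   1.        ]]), 'world_to_cam': array([[-0.02787045, -0.99943845, -0.01860174,  0.02021071],
       [ 0.99804168, -0.02886437,  0.05549462, -0.59137707],
       [-0.05600038, -0.01701866,  0.99828569, -1.09836749],
       [ 0.        ,  0.        ,  0.        ,  1.        ]])}
wrist {'intrinsics': array([[297.31863964,   0.        , 255.07558044],
       [  0.        , 297.31863964, 189.96564353],
       [  0.        ,   0.        ,   1.        ]]), 'world_to_cam': array([[ 0.43136886,  0.90217
[... 241 characters left out ...]
ay([-1.09020265,  0.68979704, -0.19450458,  1.56610693,  0.15730408,
        0.90248743, -0.21508136]), 'qd': array([-6.86916051e-05, -2.75452277e-03, -5.60284519e-04, -3.16625550e-03,
        6.41847741e-04, -1.21232065e-03, -2.49206093e-04]), 'joint_torque': array([-2.03967480e-03, -5.27860987e+01, -1.26873683e+00, -1.53585434e+01,
       -5.25319716e-02,  3.86317377e-03,  9.17814032e-05]), 'tool_pos': array([0.2698903 , 0.56321038, 0.25208962]), 'eef_rot': array([ 2.21509557e-01,  9.75157945e-01, -6.98473461e-04, -9.74261299e-05]), 'contact_force': array([-0.2543227 , -0.13502983,  0.06419322]), 'moment': array([-0.01388058, -0.01073696,  0.0070918 ]), 'opening': 1.0019413217794093} 0.014
```

View pics/top0.png

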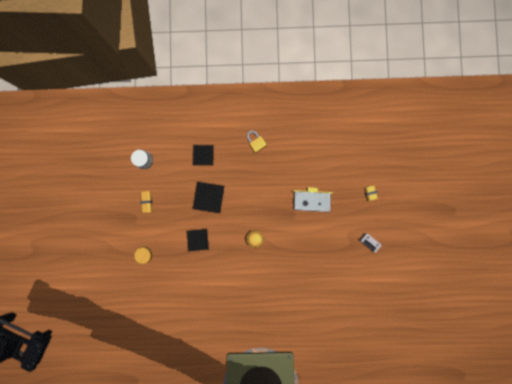

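View pics/scene0.png

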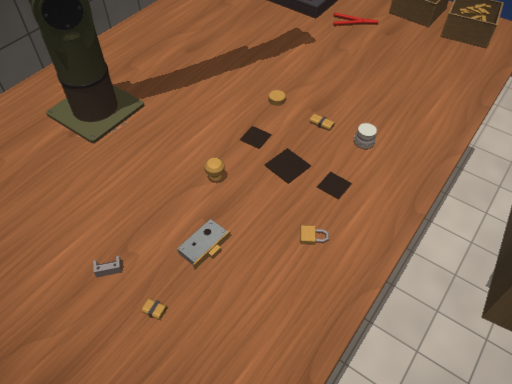

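```bash
cat > h.py <<'E'
from plant import r, viewer
import numpy as np, cv2
def ray(cam,px,P=None):
    P=P or viewer.camera_params(cam); K=P["intrinsics"];T=P["world_to_cam"]
    px=np.atleast_2d(np.asarray(px,float))
    a=(px[:,0]-K[0,2])/K[0,0]; b=(px[:,1]-K[1,2])/K[1,1]
    if cam=="wrist":
        t=np.hypot(a,b)+1e-12; d=np.c_[a/t*np.sin(t),-b/t*np.sin(t),-np.cos(t)]
    else: d=np.c_[a,-b,-np.ones_like(a)]
    R=T[:3,:3]; return -R.T@T[:3,3], d@R
def onz(cam,px,z,P=None):
    o,d=ray(cam,px,P); s=(z-o[2])/d[:,2]; return (o+d*s[:,None])
def meas(cam,name,z,n=2,P=None):
    out=[]
    for f in viewer.outline_of(cam,name)[:n]:
        m=f["pixels"].astype(np.uint8)
        c,_=cv2.findContours(m,cv2.RETR_EXTERNAL,cv2.CHAIN_APPROX_NONE)
        if not c: continue
        c=max(c,key=cv2.contourArea)[:,0,:]
        w=onz(cam,c,z,P)[:,:2]
        rc=cv2.minAreaRect((w*1000).astype(np.float32))
        ys,xs=np.nonzero(m); cen=onz(cam,np.c_[xs,ys],z,P)[:,:2].mean(0)
        print(cam,name,"p%.2f"%f["p"],"bbox",f["bbox"],"cen",cen.round(4),"rect",np.round(rc[0],1),np.round(rc[1],1),round(rc[2],1))
        out.append((f,w,rc,cen))
    return out
E
python3 - <<'E'
from h import *
viewer.snapshot("top")
for n,z in (("rose",.02),("knob",.04),("long_cylinder",.017),("short_cylinder",.017),("keep",.024),("case",.024),("pad",.006),("padlock",.018),("grease_tin",.05)):
    meas("top",n,z,4)
E
```

```text
top rose p0.54 bbox [136.6, 247.0, 13.7, 17.2] cen [0.4122 0.3536] rect [411.6 353.9] [53.1 49.4] 89.3
top knob p0.61 bbox [250.0, 227.5, 17.3, 21.2] cen [0.4555 0.0036] rect [456.1   2.8] [48.6 48.4] 88.5
top long_cylinder p0.68 bbox [142.6, 192.4, 10.1, 18.8] cen [0.5777 0.3425] rect [579.1 342. ] [31.6 63.1] 89.4
top short_cylinder p0.51 bbox [362.4, 187.6, 15.5, 10.4] cen [ 0.5852 -0.3595] rect [ 585.5 -359.5] [34.2 40.5] 88.3
top keep p0.77 bbox [358.5, 231.9, 20.5, 20.6] cen [ 0.4338 -0.3485] rect [ 434.  -348.6] [63.1 33.5] 48.7
top case p0.62 bbox [291.4, 185.0, 40.0, 25.7] cen [ 0.5683 -0.1724] rect [ 571.8 -175.1] [108.   71.3] 88.0
top pad p0.84 bbox [190.5, 142.4, 25.9, 25.3] cen [0.7246 0.1617] rect [725.7 161.4] [69.9 67.4] 88.3
top pad p0.82 bbox [182.4, 228.0, 22.6, 24.7] cen [0.4549 0.1863] rect [455.5 185.9] [69.2 72.1] 4.3
top pad p0.20 bbox [361.1, 233.3, 15.8, 14.1] cen [ 0.4322 -0.3523] rect [ 432.1 -352.4] [59.5 30.6] 51.3
top padlock p0.52 bbox [246.9, 128.5, 14.9, 21.2] cen [ 0.7501 -0.0095] rect [750.  -11.4] [48.2 46.5] 24.8
```

```bash
python3 - <<'E'
from h import *
for cam in ("top","scene"):
    im=viewer.snapshot(cam); g=cv2.cvtColor(im,cv2.COLOR_RGB2GRAY)
    m=(g<45).astype(np.uint8); n,l,st,c=cv2.connectedComponentsWithStats(m)
    for i in range(1,n):
        if 250<st[i,4]<1500:
            cc=max(cv2.findContours((l==i).astype(np.uint8),0,1)[0],key=len)[:,0]
            w=onz(cam,cc,.006)[:,:2]; print(cam,st[i],c[i].round(1),onz(cam,c[i],.006)[0].round(4),cv2.minAreaRect((w*1000).astype(np.float32)))
    cv2.imwrite(f"pics/{cam}z.png",cv2.cvtColor(cv2.resize(im[130:270,120:400] if cam=="top" else im[80:330,70:400],None,fx=2.4,fy=2.4,interpolation=2),4))
for n,z in (("rose",.01),("knob",.03),("long_cylinder",.009),("keep",.012),("case",.012),("pad",.006)):
    meas("scene",n,z,3)
E
```

```text
top [194 146  19  19 340] [202.9 154.5] [0.7224 0.1617 0.006 ] ((720.9246826171875, 161.63772583007812), (57.92605209350586, 57.7667350769043), 88.25334930419922)
top [194 183  29  29 682] [208. 197.] [0.5865 0.1484 0.006 ] ((586.4978637695312, 148.5634765625), (83.15206146240234, 82.2515640258789), 79.7051010131836)
top [188 230  20  20 358] [197.4 239.6] [0.4534 0.1846 0.006 ] ((453.4349365234375, 184.9352569580078), (58.60988235473633, 59.88243865966797), 3.6127800941467285)
top [   0  322   51   49 1353] [ 22.9 347.2] [0.1343 0.7365 0.006 ] ((134.23455810546875, 740.5537109375), (164.89642333984375, 130.3140869140625), 79.5959701538086)
top [240 367  41  17 532] [259.6 376.3] [0.0315 0.0011 0.006 ] ((35.443607330322266, 0.06882858276367188), (122.59799194335938, 47.83024215698242), 88.8940200805664)
scene [269   0  68  18 528] [305.4   6.4] [0.2004 0.8618 0.006 ] ((202.8688507080078, 846.1889038085938), (258.55072021484375, 120.36455535888672), 36.635562896728516)
scene [241 127  30  21 355] [255.4 136.9] [0.4569 0.183  0.006 ] ((456.5848388671875, 183.61428833007812), (62.810199
[... 915 characters left out ...]
0.5] cen [ 0.4345 -0.3546] rect [ 432.6 -351.7] [60.9 42. ] 48.3
scene keep p0.22 bbox [300.2, 227.3, 26.6, 18.3] cen [ 0.754  -0.0125] rect [763.4  -6.3] [58.9 53.3] 32.3
scene case p0.74 bbox [352.7, 121.6, 26.4, 25.6] cen [0.7073 0.3659] rect [705.1 367.9] [ 56.7 105.2] 21.1
scene case p0.65 bbox [177.8, 217.8, 49.4, 47.3] cen [ 0.5681 -0.178 ] rect [ 570.9 -176.7] [118.8  78.6] 85.0
scene pad p0.96 bbox [266.9, 150.9, 44.3, 33.7] cen [0.5896 0.1454] rect [589.2 145.6] [93.2 92.8] 79.5
scene pad p0.90 bbox [316.1, 172.0, 33.2, 27.3] cen [0.7239 0.1597] rect [723.1 160.2] [70.7 69.1] 87.5
scene pad p0.59 bbox [239.1, 126.9, 28.8, 20.5] cen [0.4559 0.1813] rect [455.8 182.6] [67.2 68.2] 3.8
```

View pics/topz.png

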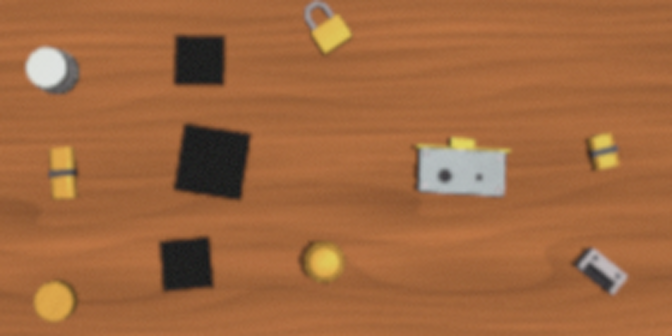

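```bash
cat >> h.py <<'E'
from scipy.spatial.transform import Rotation as Ro
def to(x,y,z,jaw):
    """shift (cm, tool axes) and turn (deg, tool z) from measured pose; jaw = world angle of tool y, deg"""
    s=r.get_state(); R=Ro.from_quat(s["eef_rot"]).as_matrix()
    sh=R.T@(np.array([x,y,z])-s["tool_pos"])*100
    a=np.degrees(np.arctan2(R[1,1],R[0,1])); t=-((jaw-a+90)%180-90)
    print("shift",sh.round(2),"turn",round(t,2),"| jaw now",round(a,1),"q7",s["q"][6].round(2),"pos",s["tool_pos"].round(4),"tilt",R[:2,2].round(4))
E
python3 - <<'E'
from h import *
to(.411,.354,.14,90)
E
```

```text
shift [-21.77 -12.82  11.27] turn -25.6 | jaw now 64.4 q7 -0.22 pos [0.27   0.5637 0.2528] tilt [0.     0.0001]
```

```bash
python3 -m inch '[[0,[-4.4,-2.6,2.2],-5],[0,[-8.8,-5.2,4.4],-10],[0,[-13.2,-7.8,6.6],-15],[0,[-17.6,-10.4,9],-20],[0,[-21.8,-12.8,11.3],-25.6],[0,[-21.8,-12.8,11.3],-25.6],[0,[-21.8,-12.8,11.3],-25.6],[0,[-21.8,-12.8,11.3],-25.6]]' 25; python3 - <<'E'
from h import *
to(.411,.354,.02,90)
im=viewer.snapshot("wrist"); cv2.imwrite("pics/w1.png",im[:,:,::-1])
P=viewer.camera_params("wrist")
meas("wrist","rose",.02,2,P);meas("wrist","long_cylinder",.017,2,P)
E
```

```text
clock: 1.85
tool_pos: [0.4115, 0.3546, 0.1398]
eef_rot: [0.001, 1.0, 0.001, -0.0]
contact_force: [-0.4, 0.6, 0.4]
opening: 0.999
shift [ 0.04 -0.07 11.98] turn -0.06 | jaw now 89.9 q7 0.38 pos [0.4115 0.3546 0.1398] tilt [-0.0001  0.0011]
wrist rose p0.60 bbox [228.6, 157.6, 60.0, 53.8] cen [0.4082 0.3598] rect [408.6 360.5] [50.  51.5] 65.4
wrist long_cylinder p0.95 bbox [232.1, 312.1, 30.3, 29.1] cen [0.5752 0.3492] rect [576.1 348.5] [46.7 35.4] 1.0
```

View pics/w1.png

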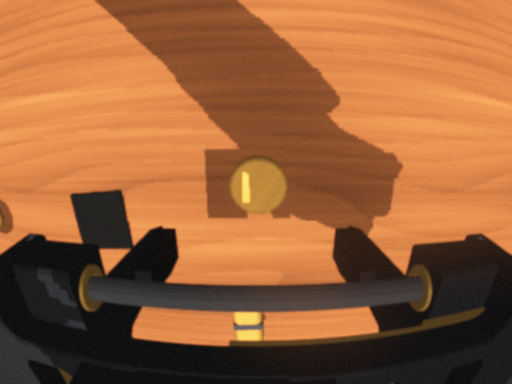

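```bash
python3 -m inch '[[0,[0,0.15,4],0],[0,[0.1,0.15,8],0],[0,[0.1,0.15,11],0],[0,[0.1,0.15,12],0],[0,[0.1,0.15,12],0],[0.7,[0.1,0.15,12],0],[0.7,[0.1,0.15,12],0],[0.7,[0.1,0.15,12],0],[0.7,[0.1,0.15,12],0],[0.7,[0.1,0.15,12],0],[0.7,[0.1,0.15,12],0]]' 25; python3 - <<'E'
from h import *
im=viewer.snapshot("wrist"); cv2.imwrite("pics/w2.png",im[:,:,::-1]);to(.588,.147,.10,90)
E
```

```text
clock: 3.1
tool_pos: [0.4108, 0.3563, 0.0204]
eef_rot: [0.0, 1.0, 0.001, 0.001]
contact_force: [0.3, 1.4, 5.7]
opening: 0.579
shift [-17.73 -20.92  -7.98] turn 0.0 | jaw now 90.0 q7 0.3 pos [0.4108 0.3564 0.0204] tilt [0.0012 0.0018]
```

View pics/w2.png

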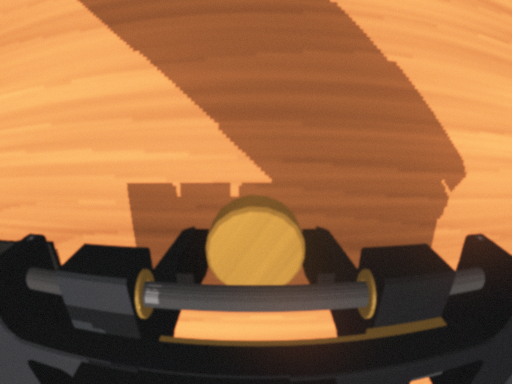

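```bash
python3 -m inch '[[0.7,[0,0,-4],0],[0.7,[-2,-2.4,-8],0],[0.7,[-5,-6,-8],0],[0.7,[-8,-9.5,-8],0],[0.7,[-11,-13,-8],0],[0.7,[-14,-16.5,-8],0],[0.7,[-17.7,-20.9,-8],0],[0.7,[-17.7,-20.9,-8],0],[0.7,[-17.7,-20.9,-8],0],[0.7,[-17.7,-20.9,-8],0],[0.7,[-17.7,-20.9,-8],0],[0.7,[-17.7,-20.9,-8],0]]'; python3 - <<'E'
from h import *
for c in ("wrist","top"):
    im=viewer.snapshot(c); cv2.imwrite(f"pics/{c}3.png",im[:,:,::-1])
to(.588,.147,.027,90)
P=viewer.camera_params("wrist"); meas("wrist","pad",.006,4,P); meas("wrist","rose",.1,2,P);meas("top","rose",.1,2)
E
```

```text
clock: 4.35
tool_pos: [0.5862, 0.1486, 0.0998]
eef_rot: [-0.002, 1.0, 0.0, -0.0]
contact_force: [-0.2, 0.2, -2.9]
opening: 0.577
shift [-0.13 -0.08  7.28] turn 0.13 | jaw now 90.1 q7 0.79 pos [0.5867 0.1478 0.0998] tilt [-0.0003  0.0003]
wrist pad p0.93 bbox [257.6, 0.0, 92.9, 73.4] cen [0.4605 0.1857] rect [459.7 186.3] [59.4 67.3] 4.5
wrist pad p0.62 bbox [240.1, 311.6, 68.1, 25.8] cen [0.7231 0.1639] rect [723.6 164.4] [65.6 40.3] 89.2
wrist pad p0.58 bbox [198.1, 133.0, 125.1, 98.2] cen [0.5701 0.15  ] rect [582.8 150.7] [90.8 80.4] 79.7
wrist rose p0.73 bbox [204.7, 198.7, 102.9, 85.0] cen [0.5799 0.1485] rect [579.7 148.5] [49.7 49. ] 0.2
```

View pics/wrist3.png

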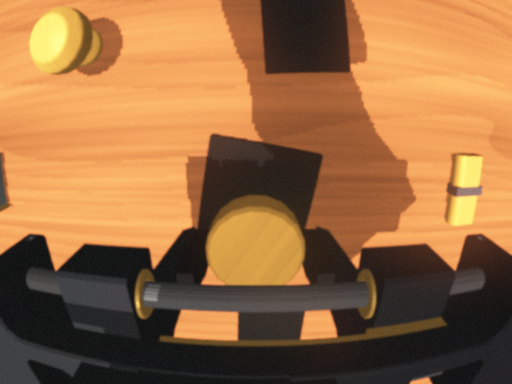

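```bash
python3 -m inch '[[0.7,[-0.3,-0.03,3],0],[0.7,[-0.3,-0.03,5.5],0],[0.7,[-0.3,-0.03,6.7],0],[0.7,[-0.3,-0.03,7.25],0],[0.7,[-0.3,-0.03,7.3],0],[0.7,[-0.3,-0.03,7.3],0],[0.3,[-0.3,-0.03,7.3],0],[0.2,[-0.3,-0.03,7.3],0],[0.2,[-0.3,-0.03,7.3],0],[0,[-0.3,-0.03,7.3],0],[0,[-0.3,-0.03,5],0],[0,[-0.3,-0.03,1],0],[0,[-0.3,-0.03,-3],0],[0,[-0.3,-0.03,-7],0],[0,[-0.3,-0.03,-7],0]]'; python3 - <<'E'
from h import *
to(.4545,.003,.14,90)
E
```

```text
clock: 6.1
tool_pos: [0.5936, 0.1478, 0.1753]
eef_rot: [0.0, 1.0, 0.002, 0.005]
contact_force: [1.6, 0.1, 0.2]
opening: 1.002
shift [ 13.93 -14.5    3.34] turn -0.03 | jaw now 90.0 q7 0.85 pos [0.5936 0.1478 0.1753] tilt [0.0099 0.0039]
```

```bash
python3 -m inch '[[0,[3,-3,0],0],[0,[6,-6,1],0],[0,[9,-9,2],0],[0,[12,-12,3],0],[0,[13.9,-14.5,3.3],0],[0,[13.9,-14.5,3.3],0],[0,[13.9,-14.5,3.3],0],[0,[13.9,-14.5,3.3],0],[0,[13.9,-14.5,3.3],0]]'; python3 - <<'E'
from h import *
for c in ("wrist","top","scene"):
    im=viewer.snapshot(c); cv2.imwrite(f"pics/{c}4.png",im[:,:,::-1])
to(.4545,.003,.035,90)
P=viewer.camera_params("wrist"); meas("wrist","knob",.04,2,P); meas("wrist","pad",.006,4,P); meas("wrist","rose",.026,2,P);meas("top","rose",.026,2);meas("scene","rose",.018,2);meas("scene","knob",.03);meas("top","knob",.04)
E
```

```text
clock: 7.0
tool_pos: [0.4525, 0.0026, 0.1367]
eef_rot: [-0.001, 1.0, 0.001, 0.001]
contact_force: [-0.2, 0.1, -0.1]
opening: 0.998
shift [-0.25  0.09 10.17] turn 0.06 | jaw now 90.1 q7 0.83 pos [0.4519 0.002  0.1367] tilt [0.0008 0.0006]
wrist knob p0.92 bbox [227.0, 168.1, 61.4, 64.9] cen [0.455  0.0045] rect [455.7   4.4] [54.  50.7] 0.0
wrist pad p0.75 bbox [333.8, 260.9, 75.9, 63.8] cen [0.6015 0.1246] rect [613.8 118.3] [43.5 23.2] 79.5
wrist pad p0.59 bbox [400.3, 151.4, 56.2, 64.9] cen [0.4518 0.1816] rect [452.7 183.2] [66.8 68. ] 4.9
wrist rose p0.68 bbox [359.0, 308.4, 17.5, 14.6] cen [0.5972 0.128 ] rect [598.5 128.4] [33.7 10.1] 31.0
top rose p0.71 bbox [200.9, 184.7, 16.7, 17.7] cen [0.5915 0.1449] rect [591.5 144.7] [48.9 47.2] 62.1
scene rose p0.83 bbox [279.1, 155.3, 22.6, 15.8] cen [0.5932 0.1433] rect [592.4 143.7] [47.8 62.4] 32.6
scene knob p0.68 bbox [204.5, 156.1, 19.7, 25.9] cen [0.4533 0.0069] rect [453.7   3.7] [47.1 79.8] 38.4
top knob p0.50 bbox [357.7, 233.2, 22.1, 15.5] cen [ 0.4361 -0.3422] rect [ 435.4 -342. ] [64.  34.5] 46.3
```

View pics/wrist4.png

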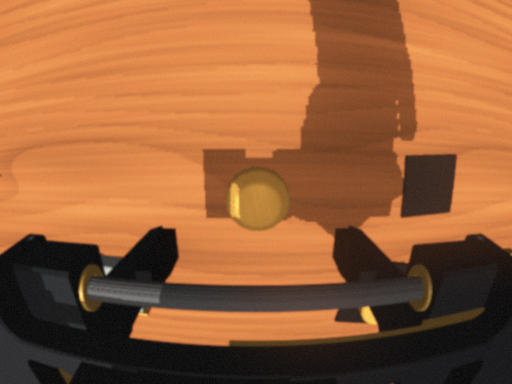

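View pics/top4.png

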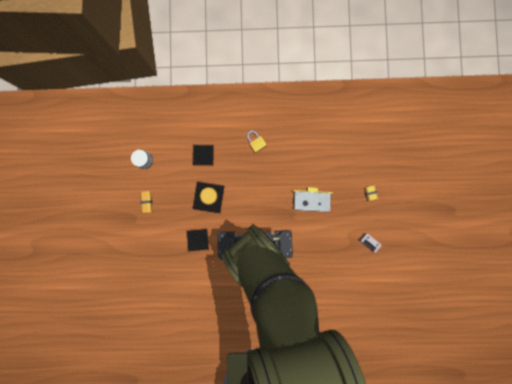

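View pics/scene4.png

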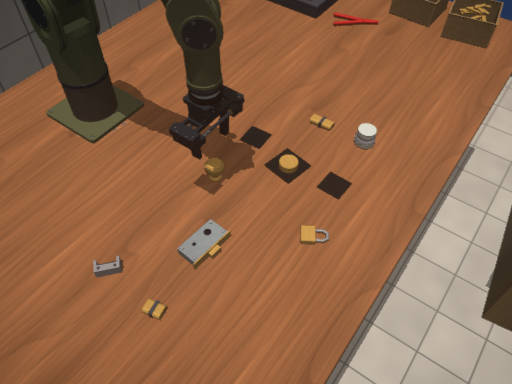

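```bash
python3 -m inch '[[0,[-0.25,0.2,3],0],[0,[-0.25,0.2,6],0],[0,[-0.25,0.2,9],0],[0,[-0.25,0.2,10.2],0],[0,[-0.25,0.2,10.2],0],[0,[-0.25,0.2,10.2],0],[0.7,[-0.25,0.2,10.2],0],[0.7,[-0.25,0.2,10.2],0],[0.7,[-0.25,0.2,10.2],0],[0.7,[-0.25,0.2,10.2],0],[0.7,[-0.25,0.2,10.2],0],[0.7,[-0.25,0.2,10.2],0]]'; python3 - <<'E'
from h import *
im=viewer.snapshot("wrist"); cv2.imwrite("pics/w5.png",im[:,:,::-1]);to(.591,.1455,.105,90)
E
```

```text
clock: 8.7
tool_pos: [0.4541, 0.0038, 0.0349]
eef_rot: [-0.0, 1.0, 0.001, 0.0]
contact_force: [-0.4, 1.3, 4.0]
opening: 0.566
shift [-13.7   14.17  -6.98] turn 0.03 | jaw now 90.0 q7 0.36 pos [0.4541 0.0038 0.0349] tilt [0.0007 0.0011]
```

View pics/w5.png

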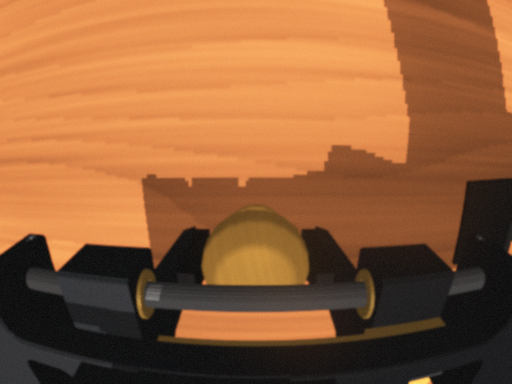

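```bash
python3 -m inch '[[0.7,[0,0,-4],0],[0.7,[-0.5,0.5,-7.5],0],[0.7,[-3,3,-8.5],0],[0.7,[-6,6,-8.5],0],[0.7,[-9,9,-8.5],0],[0.7,[-11.5,12,-8.5],0],[0.7,[-13.7,14.2,-8.5],0],[0.7,[-13.7,14.2,-8.5],0],[0.7,[-13.7,14.2,-8.5],0],[0.7,[-13.7,14.2,-8.5],0],[0.7,[-13.7,14.2,-8.5],0]]'; python3 - <<'E'
from h import *
for c in ("wrist","top","scene"):
    im=viewer.snapshot(c); cv2.imwrite(f"pics/{c}6.png",im[:,:,::-1])
    if c!="wrist": cv2.imwrite(f"pics/{c}6z.png",cv2.resize(im[100:250,180:380] if c=="scene" else im[130:270,140:300],None,fx=4,fy=4)[:,:,::-1])
to(.591,.1455,.061,90)
P=viewer.camera_params("wrist")
print("tcp pix"); z=r.get_state()["tool_pos"][2]
meas("wrist","knob",z+.005,2,P);meas("scene","knob",z-.005);meas("top","knob",z+.005)
E
```

```text
clock: 9.85
tool_pos: [0.5899, 0.1435, 0.1193]
eef_rot: [0.0, 1.0, -0.001, -0.001]
contact_force: [0.1, 0.2, -2.7]
opening: 0.567
shift [-0.05  0.11  5.87] turn -0.03 | jaw now 90.0 q7 0.63 pos [0.5905 0.1444 0.1197] tilt [-0.0004 -0.0006]
tcp pix
wrist knob p0.58 bbox [202.2, 203.6, 106.9, 81.2] cen [0.5853 0.1451] rect [583.4 145. ] [43.8 53.7] 0.1
wrist knob p0.29 bbox [2.7, 149.2, 18.3, 56.0] cen [0.5469 0.0036] rect [546.7   2.3] [22.6 35.4] 85.9
scene knob p0.47 bbox [285.6, 127.6, 16.8, 22.9] cen [0.6046 0.1404] rect [602.3 143.7] [25.5 82.1] 10.0
scene knob p0.26 bbox [355.4, 122.5, 20.6, 25.0] cen [0.7398 0.2592] rect [738.5 260.3] [51.1 93.4] 21.1
```

View pics/scene6z.png

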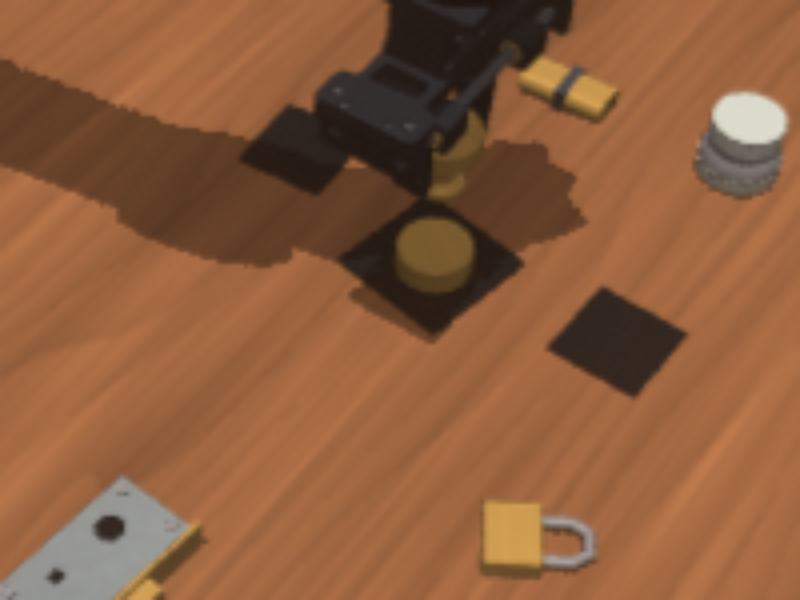

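View pics/wrist6.png

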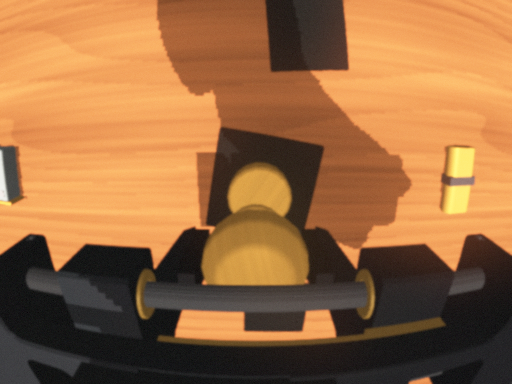

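```bash
python3 - <<'E'
from h import *
im=viewer.snapshot("wrist");P=viewer.camera_params("wrist")
for n in("rose","pad"): meas("wrist",n,.026 if n=="rose" else .006,4,P)
# visible arc of rose top: pixels
print(onz("wrist",[[228,194],[292,194],[260,163]],.026,P).round(4))
# TCP projection
T=P["world_to_cam"];s=r.get_state();R=Ro.from_quat(s["eef_rot"]).as_matrix()
for off in ([0,0,0],[0,0,-.005],[0,0,.014],[0,.026,-.005],[0,-.026,-.005]):
    p=T[:3,:3]@(s["tool_pos"]+R@np.array(off))+T[:3,3]; v=np.array([p[0],-p[1],-p[2]]);th=np.arctan2(np.hypot(*v[:2]),v[2]);u=v[:2]/np.hypot(*v[:2])*th*297.32+[255.08,189.97];print(off,u.round(1))
E
```

```text
wrist rose p0.64 bbox [223.8, 162.1, 66.3, 51.6] cen [0.5834 0.1474] rect [583.3 147.2] [50.4 42.6] 88.8
wrist pad p0.86 bbox [261.4, 0.0, 84.0, 72.6] cen [0.4586 0.1863] rect [458.1 186.9] [61.6 65.5] 4.0
wrist pad p0.76 bbox [202.0, 125.3, 120.8, 106.8] cen [0.5732 0.1518] rect [587.1 150.8] [89.3 88.9] 79.9
wrist pad p0.72 bbox [245.6, 313.4, 59.3, 18.2] cen [0.7391 0.1655] rect [739.1 165. ] [64.4 28.9] 88.2
[[0.5888 0.1243 0.026 ]
 [0.5888 0.1752 0.026 ]
 [0.5637 0.1496 0.026 ]]
[0, 0, 0] [253.7 255.1]
[0, 0, -0.005] [253.7 260.1]
[0, 0, 0.014] [253.9 242.5]
[0, 0.026, -0.005] [306.6 259.5]
[0, -0.026, -0.005] [200.9 259.3]
```

```bash
python3 -m inch '[[0.7,[-0.05,0.2,2.5],0],[0.7,[-0.05,0.2,4.8],0],[0.7,[-0.05,0.2,5.6],0],[0.7,[-0.05,0.2,5.85],0],[0.7,[-0.05,0.2,5.85],0],[0.7,[-0.05,0.2,5.85],0]]'; python3 - <<'E'
from h import *
for c in ("wrist","scene"):
    im=viewer.snapshot(c); cv2.imwrite(f"pics/{c}7.png",im[:,:,::-1])
    if c!="wrist": cv2.imwrite(f"pics/{c}7z.png",cv2.resize(im[120:200,240:340],None,fx=7,fy=7)[:,:,::-1])
print(r.get_state()["tool_pos"],r.get_state()["contact_force"])
E
```

```text
clock: 10.9
tool_pos: [0.5921, 0.1477, 0.0621]
eef_rot: [0.0, 1.0, 0.001, 0.001]
contact_force: [0.1, 1.4, -1.8]
opening: 0.57
[0.59193451 0.14760204 0.06191938] [-0.530482    0.35745405 -2.65276613]
```

View pics/scene7z.png

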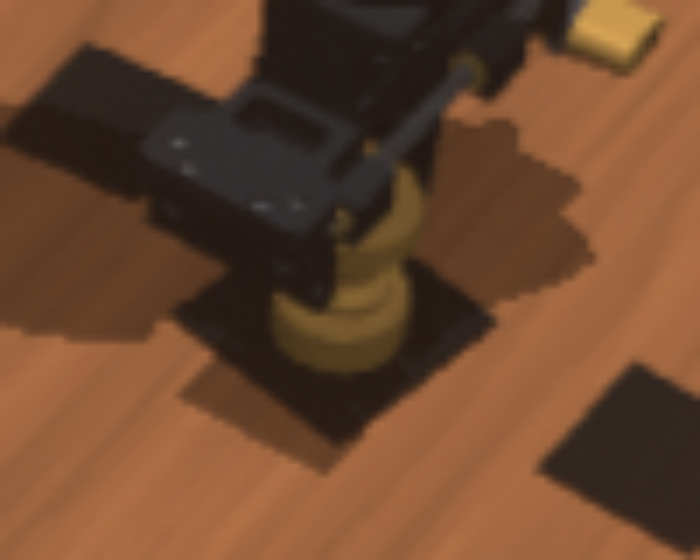

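View pics/wrist7.png

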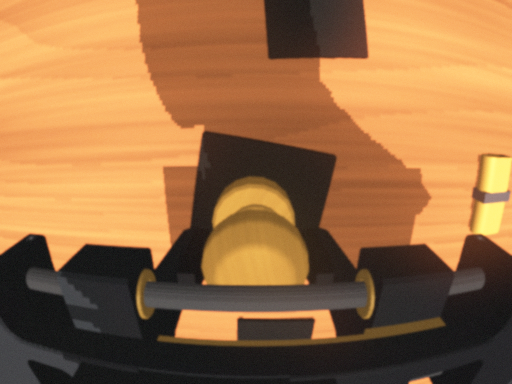

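```bash
python3 -m inch '[[0.7,[0.15,-0.13,0],0],[0.7,[0.15,-0.13,0.04],0],[0.7,[0.15,-0.13,0.06],0],[0.7,[0.15,-0.13,0.06],0],[0.38,[0.15,-0.13,0.06],0],[0.3,[0.15,-0.13,0.06],0],[0.2,[0.15,-0.13,0.06],0],[0.1,[0.15,-0.13,0.06],0],[0,[0.15,-0.13,0.06],0],[0,[0.15,-0.13,-2],0],[0,[0.15,-0.13,-5],0],[0,[0.15,-0.13,-9],0],[0,[0.15,-0.13,-13],0],[0,[0.15,-0.13,-13],0]]'; python3 - <<'E'
from h import *
to(.577,.344,.19,90);to(.577,.344,.14,90)
E
```

```text
clock: 12.4
tool_pos: [0.5927, 0.148, 0.1967]
eef_rot: [0.0, 1.0, 0.002, 0.005]
contact_force: [0.6, 0.4, -0.3]
opening: 1.003
shift [ 1.58 19.59  0.74] turn -0.01 | jaw now 90.0 q7 0.7 pos [0.5927 0.148  0.1967] tilt [0.0093 0.0045]
shift [ 1.62 19.57  5.74] turn -0.01 | jaw now 90.0 q7 0.7 pos [0.5927 0.148  0.1967] tilt [0.0093 0.0045]
```

```bash
python3 -m inch '[[0,[0.4,4,0],0],[0,[0.8,8,0],0],[0,[1.2,12,1],0],[0,[1.6,16,3],0],[0,[1.6,19.6,5.5],0],[0,[1.6,19.6,5.5],0],[0,[1.6,19.6,5.5],0],[0,[1.6,19.6,5.5],0],[0,[1.6,19.6,5.5],0]]'; python3 - <<'E'
from h import *
for c in ("wrist","top","scene"):
    im=viewer.snapshot(c); cv2.imwrite(f"pics/{c}8.png",im[:,:,::-1])
    if c!="wrist": cv2.imwrite(f"pics/{c}8z.png",cv2.resize(im[120:200,240:340] if c=="scene" else im[150:250,120:240],None,fx=6,fy=6)[:,:,::-1])
to(.577,.344,.02,90)
P=viewer.camera_params("wrist")
meas("wrist","long_cylinder",.017,2,P);meas("top","knob",.066);meas("scene","knob",.056);meas("scene","rose",.018);meas("scene","long_cylinder",.009)
E
```

```text
clock: 13.3
tool_pos: [0.575, 0.3401, 0.1368]
eef_rot: [0.001, 1.0, -0.0, 0.001]
contact_force: [0.2, -0.3, -1.1]
opening: 0.997
shift [-0.22  0.31 11.69] turn -0.09 | jaw now 89.9 q7 0.45 pos [0.5746 0.3409 0.1369] tilt [0.0011 0.0001]
wrist long_cylinder p0.80 bbox [241.2, 154.7, 44.4, 69.2] cen [0.575  0.3477] rect [576.2 348.1] [67.6 32.8] 1.5
top knob p0.62 bbox [201.8, 185.0, 13.9, 19.3] cen [0.5912 0.1454] rect [591.2 145.4] [49.  48.6] 43.6
scene knob p0.74 bbox [277.3, 139.8, 24.5, 26.8] cen [0.589  0.1469] rect [589.8 145.4] [49.8 86.1] 32.5
scene rose p0.65 bbox [279.1, 161.4, 21.9, 10.0] cen [0.6018 0.1313] rect [601.7 133.2] [46.9 34.2] 41.6
scene long_cylinder p0.78 bbox [311.0, 114.7, 21.8, 15.0] cen [0.5763 0.3443] rect [576.6 345.1] [43.2 69. ] 88.5
```

View pics/scene8z.png

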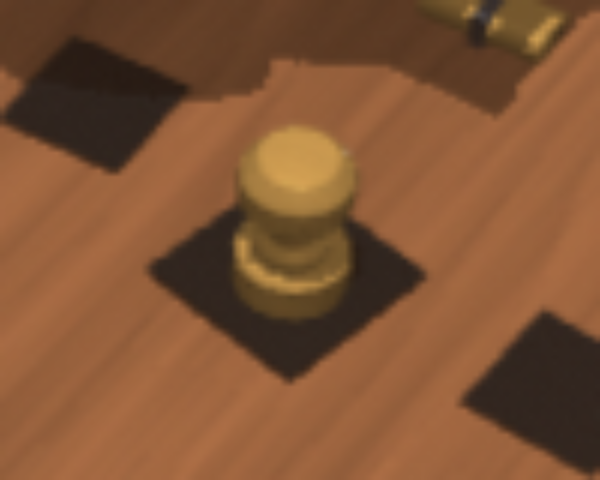

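View pics/wrist8.png

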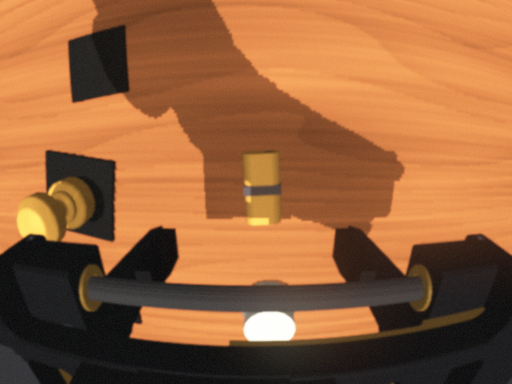

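View pics/top8z.png

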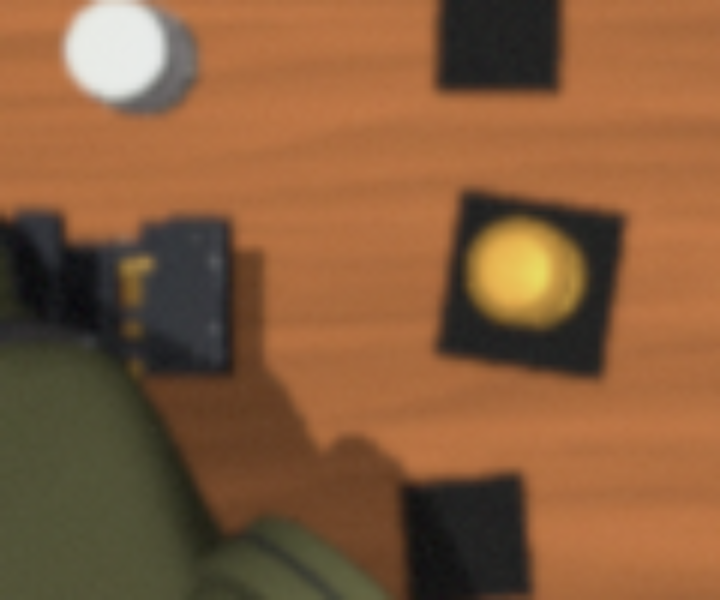

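```bash
python3 -m inch '[[0,[-0.2,0.4,4],0],[0,[-0.2,0.4,8],0],[0,[-0.2,0.4,10.7],0],[0,[-0.2,0.4,11.8],0],[0,[-0.2,0.4,11.95],0],[0,[-0.2,0.4,11.95],0],[0.8,[-0.2,0.4,11.95],0],[0.8,[-0.2,0.4,11.95],0],[0.8,[-0.2,0.4,11.95],0],[0.8,[-0.2,0.4,11.95],0],[0.8,[-0.2,0.4,11.95],0],[0.8,[-0.2,0.4,11.95],0],[0.8,[-0.2,0.4,11.95],0]]' 30; python3 - <<'E'
from h import *
im=viewer.snapshot("wrist"); cv2.imwrite("pics/w9.png",im[:,:,::-1]);to(.575,.344,.16,90);to(.575,-.015,.16,87)
E
```

```text
clock: 15.0
tool_pos: [0.5758, 0.3459, 0.0167]
eef_rot: [-0.0, 1.0, -0.0, -0.0]
contact_force: [-0.4, -0.8, -0.2]
opening: 0.388
shift [  0.08  -0.2  -14.33] turn 0.0 | jaw now 90.0 q7 0.37 pos [0.5758 0.3461 0.0167] tilt [0.     0.0003]
shift [  0.09 -36.1  -14.34] turn 3.0 | jaw now 90.0 q7 0.37 pos [0.5758 0.3461 0.0167] tilt [0.     0.0003]
```

View pics/w9.png

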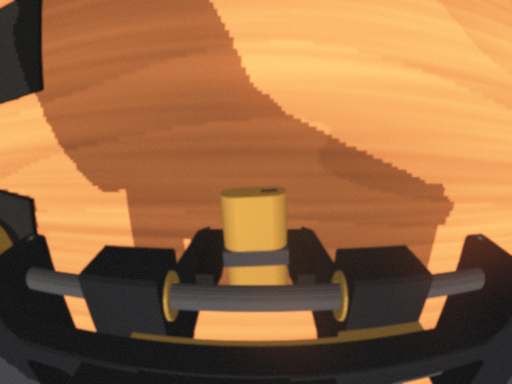

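```bash
python3 -m inch '[[0.8,[0,0,-3],0],[0.8,[0,0,-7],0],[0.8,[0,0,-11],0],[0.8,[0,0,-15],0],[0.8,[0,-3,-17],0],[0.8,[0,-7,-17],0],[0.8,[0,-11,-17],0],[0.8,[0,-15,-17],0],[0.8,[0,-19,-17],0],[0.8,[0,-23,-17],0],[0.8,[0,-27,-17],1],[0.8,[0,-31,-17],2],[0.8,[0,-34,-15.5],3],[0.8,[0,-36,-13],3],[0.8,[0,-36.1,-11],3],[0.8,[0,-36.1,-11],3],[0.8,[0,-36.1,-11],3],[0.8,[0,-36.1,-11],3]]'; python3 - <<'E'
from h import *
for c in ("wrist","top","scene"):
    im=viewer.snapshot(c); cv2.imwrite(f"pics/{c}10.png",im[:,:,::-1])
to(.575,-.015,.0175,87)
P=viewer.camera_params("wrist")
meas("wrist","case",.024,2,P)
E
```

```text
clock: 16.85
tool_pos: [0.5766, -0.0136, 0.1278]
eef_rot: [0.025, 1.0, 0.001, 0.001]
contact_force: [0.2, 0.2, -2.5]
opening: 0.368
shift [ 0.16 -0.09 11.02] turn 0.05 | jaw now 87.1 q7 0.79 pos [ 0.5764 -0.0143  0.1277] tilt [0.0017 0.0004]
```

View pics/wrist10.png

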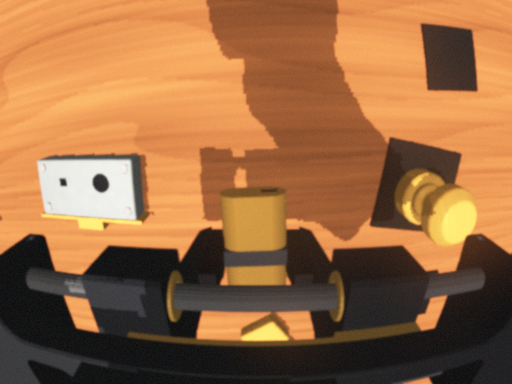

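View pics/scene10.png

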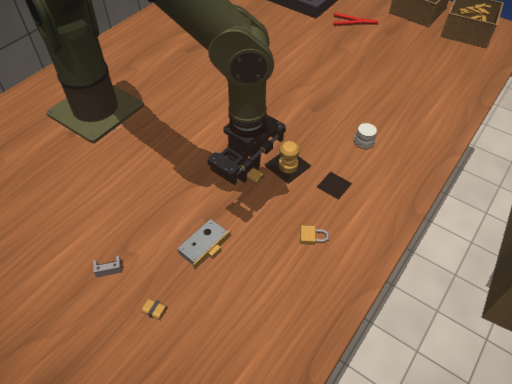

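```bash
python3 - <<'E'
from h import *
viewer.snapshot("wrist");P=viewer.camera_params("wrist")
w=onz("wrist",[[42,217],[144,219],[40,160],[138,155],[92,226]],.024,P)[:,:2];print(w.round(4))
d=w[1]-w[0];print(np.degrees(np.arctan2(d[1],d[0])))
f=onz("top",[[120+415/2.4,130+147/2.4],[120+510/2.4,130+151.5/2.4],[120+419/2.4,130+193/2.4],[120+504/2.4,130+194/2.4],[120+462/2.4,130+139/2.4]],.024)[:,:2];print(f.round(4))
d=f[0]-f[1];print(np.degrees(np.arctan2(d[1],d[0])))
im=cv2.imread("pics/top4.png"); cv2.imwrite("pics/casez.png",cv2.resize(im[180:220,285:340],None,fx=12,fy=12,interpolation=2))
im=cv2.imread("pics/wrist10.png"); cv2.imwrite("pics/casew.png",cv2.resize(im[140:240,20:170],None,fx=5,fy=5,interpolation=2))
E
```

```text
[[ 0.592  -0.2368]
 [ 0.596  -0.1145]
 [ 0.5328 -0.2213]
 [ 0.5381 -0.1105]
 [ 0.6022 -0.1725]]
88.13398224694562
[[ 0.5959 -0.1185]
 [ 0.5866 -0.2404]
 [ 0.5365 -0.1216]
 [ 0.5321 -0.2305]
 [ 0.6045 -0.1794]]
85.61254887254155
```

View pics/casez.png

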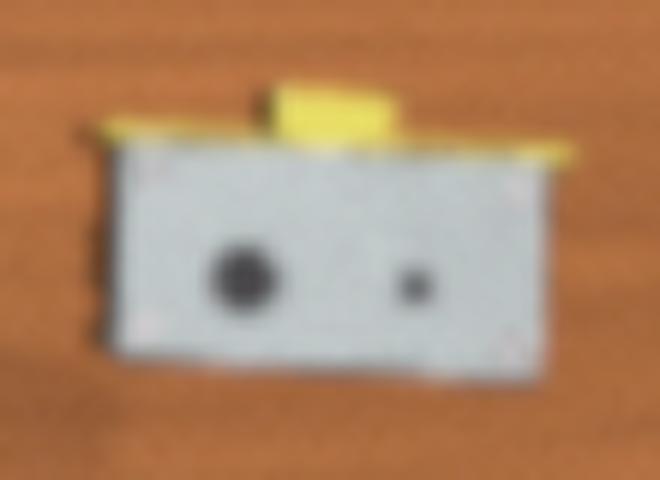

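View pics/casew.png

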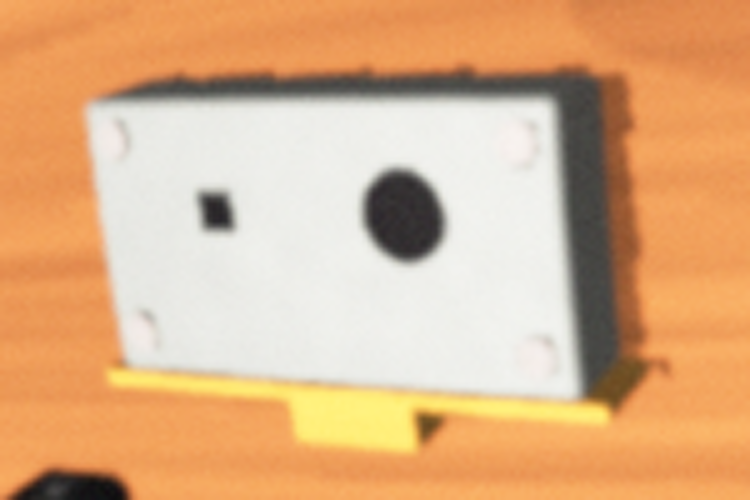

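```bash
python3 - <<'E'
from h import *
P=viewer.camera_params("wrist")
def f(z,s,o): return (np.array(z,float)+.5)/s-.5+np.array(o)
for n,w in (("top",onz("top",f([[118,142],[550,158],[545,382],[115,355]],12,[285,180]),.024)),("wrist",onz("wrist",f([[583,393],[125,368],[88,100],[557,97]],5,[20,140]),.024,P))):
    w=w[:,:2]; print(n,w.mean(0).round(4),w.round(4).tolist()); 
    a=w[0]-w[1]+w[3]-w[2]; b=w[0]-w[3]+w[1]-w[2]; print(np.hypot(*a)/2,np.hypot(*b)/2,"yaw from y",np.degrees(np.arctan2(a[1],a[0]))-90,"from x",np.degrees(np.arctan2(b[1],b[0])))
E
```

```text
top [ 0.5636 -0.1769] [[0.5954, -0.123], [0.588, -0.2339], [0.5305, -0.2303], [0.5405, -0.1203]]
0.11083394409101037 0.056344815500507885 yaw from y -4.499255836633566 from x -3.1657050615759155
wrist [ 0.564  -0.1741] [[0.595, -0.1221], [0.5879, -0.2314], [0.532, -0.2251], [0.541, -0.1176]]
0.10867938085207678 0.05520855987093099 yaw from y -4.280995373901064 from x -5.5736901549453854
```

```bash
python3 -m inch '[[0.8,[0.1,-0.1,4],1.4],[0.8,[0.1,-0.1,8],1.4],[0.8,[0.1,-0.1,10.3],1.4],[0.8,[0.1,-0.1,11.05],1.4],[0.8,[0.1,-0.1,11.05],1.4],[0.8,[0.1,-0.1,11.05],1.4],[0.5,[0.1,-0.1,11.05],1.4],[0.4,[0.1,-0.1,11.05],1.4],[0.3,[0.1,-0.1,11.05],1.4],[0.2,[0.1,-0.1,11.05],1.4],[0.2,[0.1,-0.1,8],1.4],[0.1,[0.1,-0.1,4],1.4],[0,[0.1,-0.1,0],1.4],[0,[0.1,-0.1,-4],1.4],[0,[0.1,-0.1,-6],1.4],[0,[0.1,-0.1,-6],1.4]]'; python3 - <<'E'
from h import *
im=viewer.snapshot("wrist"); cv2.imwrite("pics/w11.png",im[:,:,::-1]);
meas("wrist","long_cylinder",.017,1,viewer.camera_params("wrist"))
to(.434,-.350,.16,48.5)
E
```

```text
clock: 18.7
tool_pos: [0.5767, -0.0156, 0.19]
eef_rot: [0.039, 0.999, 0.0, 0.003]
contact_force: [0.1, -0.1, 0.4]
opening: 0.997
shift [ 11.45 -34.35   2.67] turn 37.09 | jaw now 85.6 q7 0.84 pos [ 0.5746 -0.0163  0.1866] tilt [ 0.0001 -0.0004]
```

View pics/w11.png

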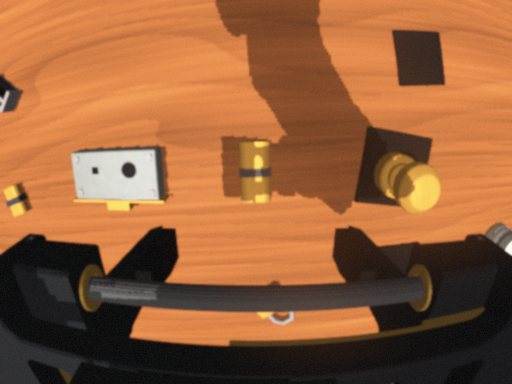

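```bash
python3 -m inch '[[0,[1,-3.5,0],4],[0,[2.2,-7,0],8],[0,[3.5,-10.5,0],12],[0,[4.7,-14,0],16],[0,[5.8,-17.5,0.5],20],[0,[7,-21,1],24],[0,[8.2,-24.5,1.5],28],[0,[9.4,-28,2],32],[0,[10.5,-31.5,2.5],35],[0,[11.4,-34.3,2.7],37],[0,[11.4,-34.3,2.7],37],[0,[11.4,-34.3,2.7],37],[0,[11.4,-34.3,2.7],37],[0,[11.4,-34.3,2.7],37]]'; python3 - <<'E'
from h import *
im=viewer.snapshot("wrist"); cv2.imwrite("pics/w12.png",im[:,:,::-1]);
meas("wrist","keep",.024,1,viewer.camera_params("wrist"))
viewer.snapshot("top");meas("top","keep",.024,1);viewer.snapshot("scene");meas("scene","keep",.012,1)
to(.434,-.350,.018,48.5)
E
```

```text
clock: 20.2
tool_pos: [0.4356, -0.3475, 0.1595]
eef_rot: [0.352, 0.936, 0.001, -0.0]
contact_force: [-0.2, -0.2, 0.7]
opening: 1.0
wrist keep p0.95 bbox [218.9, 162.3, 63.2, 35.3] cen [ 0.4318 -0.3475] rect [ 431.6 -348.1] [56.2 34.7] 48.9
top keep p0.55 bbox [355.8, 237.1, 19.4, 12.9] cen [ 0.4237 -0.3453] rect [ 427.1 -342.1] [62.  17.9] 54.5
scene keep p0.66 bbox [94.1, 257.2, 26.5, 21.1] cen [ 0.4334 -0.3548] rect [ 432.2 -352.5] [59.5 41.9] 47.7
shift [ 1.000e-02 -1.500e-01  1.418e+01] turn 0.14 | jaw now 48.6 q7 0.88 pos [ 0.435  -0.3489  0.1598] tilt [0.0001 0.    ]
```

View pics/w12.png

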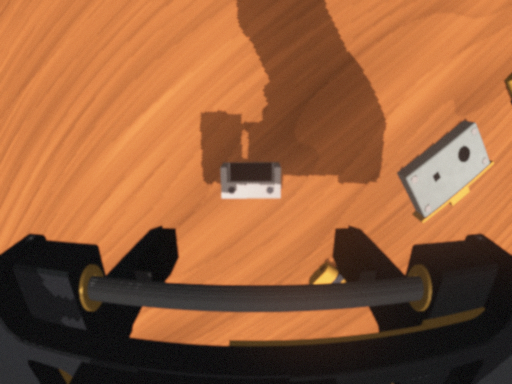

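```bash
python3 -m inch '[[0,[0,-0.2,4],0],[0,[0,-0.2,8],0],[0,[0,-0.2,12],0],[0,[0,-0.2,13.8],0],[0,[0,-0.2,14.2],0],[0,[0,-0.2,14.2],0],[0,[0,-0.2,14.2],0],[0.6,[0,-0.2,14.2],0],[0.6,[0,-0.2,14.2],0],[0.6,[0,-0.2,14.2],0],[0.6,[0,-0.2,14.2],0],[0.6,[0,-0.2,14.2],0],[0.6,[0,-0.2,14.2],0]]' 25; python3 - <<'E'
from h import *
im=viewer.snapshot("wrist"); cv2.imwrite("pics/w13.png",im[:,:,::-1]);
a=np.radians(-4.4);print(.563+.077*np.cos(a),-.176+.077*np.sin(a))
to(.6398,-.182,.10,85.6)
E
```

```text
clock: 21.8
tool_pos: [0.4335, -0.3509, 0.018]
eef_rot: [0.354, 0.935, -0.0, 0.0]
contact_force: [-1.2, -0.5, 3.5]
opening: 0.632
0.6397730619214728 -0.18190736516576503
shift [-4.31 26.31 -8.21] turn -37.0 | jaw now 48.6 q7 0.72 pos [ 0.4335 -0.3509  0.018 ] tilt [ 0.0001 -0.0003]
```

View pics/w13.png

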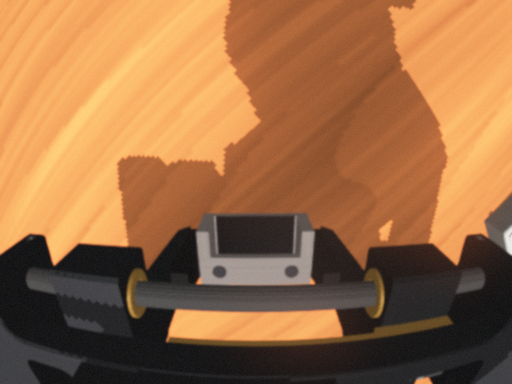

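```bash
python3 -m inch '[[0.6,[0,0,-4],0],[0.6,[0,0,-8],0],[0.6,[-0.5,3,-10],-4],[0.6,[-1,6,-10],-8],[0.6,[-1.5,9,-10],-12],[0.6,[-2,12,-10],-17],[0.6,[-2.5,15,-10],-22],[0.6,[-3,18,-10],-26],[0.6,[-3.5,21,-10],-30],[0.6,[-4,24,-9.5],-34],[0.6,[-4.3,26.3,-8.5],-37],[0.6,[-4.3,26.3,-8.2],-37],[0.6,[-4.3,26.3,-8.2],-37],[0.6,[-4.3,26.3,-8.2],-37],[0.6,[-4.3,26.3,-8.2],-37]]'; python3 - <<'E'
from h import *
for c in ("wrist","scene"):
    im=viewer.snapshot(c); cv2.imwrite(f"pics/{c}14.png",im[:,:,::-1])
to(.6398,-.182,.0185,85.6)
E
```

```text
clock: 23.35
tool_pos: [0.6389, -0.1834, 0.0998]
eef_rot: [0.039, 0.999, -0.001, -0.0]
contact_force: [0.3, 0.8, -1.1]
opening: 0.632
shift [-0.05  0.11  8.15] turn -0.08 | jaw now 85.5 q7 1.12 pos [ 0.6392 -0.183   0.1   ] tilt [ 0.     -0.0007]
```

View pics/wrist14.png

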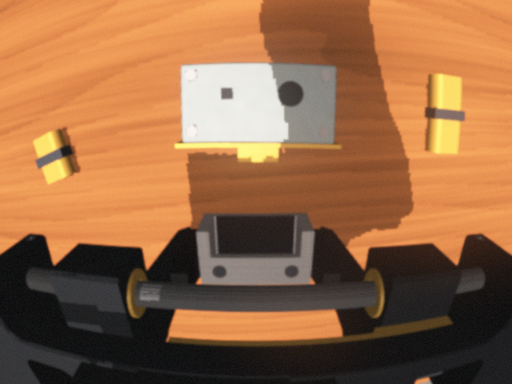

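```bash
python3 -m inch '[[0.6,[0,0.15,3.5],0],[0.6,[0,0.15,6],0],[0.6,[0,0.15,7],0],[0.6,[0,0.15,7],0],[0.6,[0,0.15,7],0]]'; python3 - <<'E'
from h import *
im=viewer.snapshot("wrist"); cv2.imwrite("pics/w15.png",im[:,:,::-1])
P=viewer.camera_params("wrist")
print(onz("wrist",[[176,148],[340,148],[240,168],[281,168]],.02,P).round(4))
to(.6398,-.182,.0185,85.6)
E
```

```text
clock: 23.95
tool_pos: [0.6406, -0.1805, 0.0308]
eef_rot: [0.039, 0.999, 0.0, 0.001]
contact_force: [-0.4, 1.0, -1.0]
opening: 0.637
[[ 0.5857 -0.2144  0.02  ]
 [ 0.5918 -0.1337  0.02  ]
 [ 0.5985 -0.1837  0.02  ]
 [ 0.6    -0.1637  0.02  ]]
shift [ 0.1  -0.16  1.27] turn -0.02 | jaw now 85.6 q7 1.07 pos [ 0.6409 -0.1805  0.0312] tilt [0.0025 0.    ]
```

View pics/w15.png

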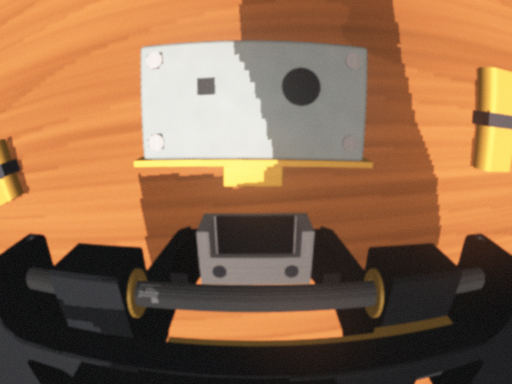

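```bash
python3 - <<'E'
from h import *
P=viewer.camera_params("wrist")
b=onz("wrist",[[252.5,185]],.018,P)[0];f=onz("wrist",[[134,162],[373,164]],.022,P);k=onz("wrist",[[202,213.5],[309,213.5]],.037,P)
print(b.round(4),f.round(4).tolist(),f.mean(0),k.round(4).tolist(),k.mean(0))
a=np.radians(-4.4);u=np.array([np.cos(a),np.sin(a)]);v=np.array([-u[1],u[0]])
for q in(b,f.mean(0)): print("gap",(k.mean(0)-q)[:2]@u,"side",(k.mean(0)-q)[:2]@v)
E
```

```text
[ 0.6082 -0.1783  0.018 ] [[0.5902, -0.2372, 0.022], [0.6005, -0.1166, 0.022]] [ 0.59533912 -0.17689721  0.022     ] [[0.6144, -0.2018, 0.037], [0.6181, -0.1531, 0.037]] [ 0.6162607  -0.17743366  0.037     ]
gap 0.007973138313038414 side 0.0015085285743449415
gap 0.02090107503329656 side 0.0010702144855341028
```

```bash
python3 - <<'E'
from h import *
im=cv2.imread("pics/w15.png"); cv2.imwrite("pics/w15z.png",cv2.resize(im[150:300,180:330],None,fx=4,fy=4,interpolation=2))
P=viewer.camera_params("wrist")
T=P["world_to_cam"];print("cam",-T[:3,:3].T@T[:3,3])
b=onz("wrist",[[252.5,185]],.018,P)[0];f=onz("wrist",[[134,162],[373,164]],.022,P)
a=np.radians(-4.4);u=np.array([np.cos(a),np.sin(a)]);v=np.array([-u[1],u[0]])
k=onz("wrist",[[203,213.5],[309,213.5]],.0135,P)
print(k)
for q in(b,f.mean(0)): print("gap",(k.mean(0)-q)[:2]@u,"side",(k.mean(0)-q)[:2]@v)
E
```

```text
cam [ 0.56652855 -0.1737267   0.16173082]
[[ 0.62345864 -0.20650366  0.0135    ]
 [ 0.62783901 -0.14920772  0.0135    ]]
gap 0.01736597662345787 side 0.0018079958194864407
gap 0.030293913343716016 side 0.0013696817306756018
```

View pics/w15z.png

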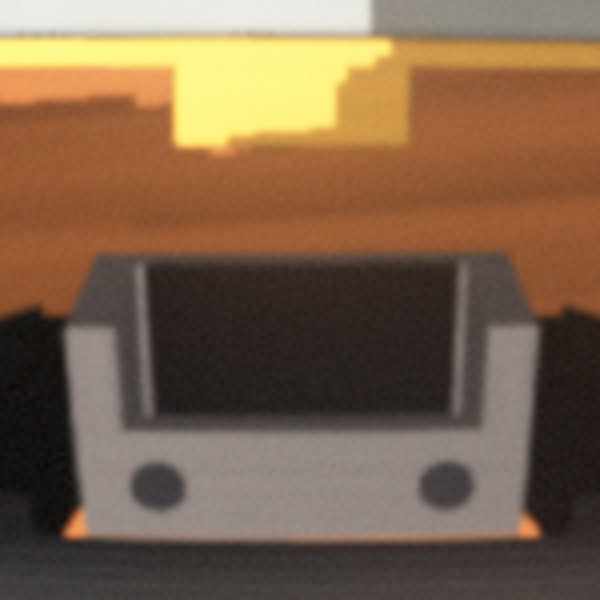

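```bash
python3 -m inch '[[0.6,[-0.1,-0.12,0.6],0],[0.6,[-0.1,-0.12,1.1],0],[0.6,[-0.1,-0.12,1.3],0],[0.6,[-0.1,-0.12,1.3],0],[0.6,[-0.1,-0.12,1.3],0],[0.3,[-0.1,-0.12,1.3],0],[0.2,[-0.1,-0.12,1.3],0],[0.1,[-0.1,-0.12,1.3],0],[0,[-0.1,-0.12,1.3],0],[0,[-0.1,-0.12,1.3],0],[0,[-0.1,-0.12,-2],0],[0,[-0.1,-0.12,-6],0],[0,[-0.1,-0.12,-10],0],[0,[-0.1,-0.12,-14],0],[0,[-0.1,-0.12,-14],0]]'; python3 - <<'E'
from h import *
im=viewer.snapshot("wrist"); cv2.imwrite("pics/w16.png",im[:,:,::-1])
P=viewer.camera_params("wrist")
meas("wrist","keep",.024,1,P); meas("wrist","long_cylinder",.017,1,P)
E
```

```text
clock: 25.5
tool_pos: [0.6444, -0.1813, 0.1759]
eef_rot: [0.039, 0.999, -0.0, 0.005]
contact_force: [0.2, 0.3, -0.1]
opening: 1.002
wrist keep p0.88 bbox [223.0, 153.1, 60.0, 34.7] cen [ 0.6349 -0.1815] rect [ 635.4 -181.4] [54.4 32.9] 85.5
wrist long_cylinder p0.83 bbox [385.7, 71.6, 37.7, 61.7] cen [ 0.5749 -0.0222] rect [574.9 -21. ] [41.6 65.6] 89.2
```

View pics/w16.png

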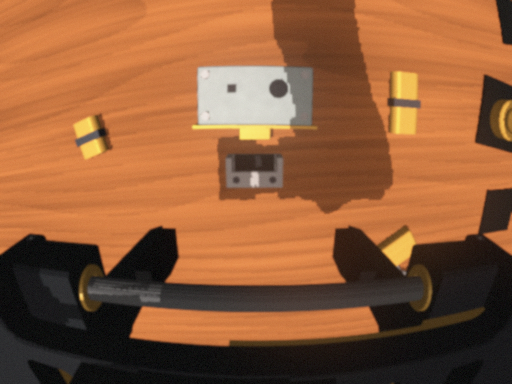

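```bash
python3 -m inch '[[0,[3,0,-2],0],[0,[7,-3,-4],0],[0,[11,-6,-6],0],[0,[15,-9,-6],0],[0,[19,-12,-6],0],[0,[22,-15,-6],0],[0,[22,-18,-6],0],[0,[22,-20,-6],0],[0,[22,-20,-6],0],[0,[22,-20,-6],0],[0,[22,-20,-6],0]]'; python3 - <<'E'
from h import *
for c in ("wrist","top","scene"):
    im=viewer.snapshot(c); cv2.imwrite(f"pics/{c}17.png",im[:,:,::-1])
    if c!="wrist": cv2.imwrite(f"pics/{c}17z.png",cv2.resize(im[100:320,90:400] if c=="scene" else im[120:270,120:400],None,fx=2.5,fy=2.5,interpolation=2)[:,:,::-1])
for n,z in (("knob",.066),("long_cylinder",.017),("short_cylinder",.017),("keep",.024),("case",.024),("grease_tin",.05),("padlock",.018)): meas("top",n,z,1)
for n,z in (("knob",.056),("long_cylinder",.009),("short_cylinder",.009),("keep",.012),("case",.012)): meas("scene",n,z,1)
E
```

```text
clock: 26.75
tool_pos: [0.4063, -0.3623, 0.2291]
eef_rot: [0.037, 0.999, 0.001, -0.0]
contact_force: [-0.3, -0.1, 0.4]
opening: 0.999
top knob p0.74 bbox [199.4, 187.0, 14.9, 17.7] cen [0.5902 0.1447] rect [590.4 144.7] [46.9 48.6] 43.6
top long_cylinder p0.59 bbox [258.9, 187.9, 9.0, 24.7] cen [ 0.5767 -0.0166] rect [576.7 -15.8] [31.2 65.6] 88.3
top short_cylinder p0.58 bbox [362.1, 190.9, 16.8, 9.9] cen [ 0.5863 -0.3604] rect [ 586.2 -360.8] [40.4 32.3] 11.4
top keep p0.51 bbox [305.9, 173.0, 16.2, 7.8] cen [ 0.6386 -0.1824] rect [ 638.4 -182.2] [49.5 25. ] 87.9
top case p0.97 bbox [290.5, 184.2, 40.6, 25.8] cen [ 0.5694 -0.1739] rect [ 572.1 -173.4] [111.2  70.9] 87.7
top grease_tin p0.89 bbox [132.0, 151.6, 20.4, 17.6] cen [0.7079 0.344 ] rect [706.9 344. ] [65.2 55.6] 88.2
top padlock p0.59 bbox [249.4, 131.6, 16.8, 18.8] cen [ 0.7516 -0.0086] rect [758.3  -2.2] [67.3 49.1] 43.0
scene knob p0.84 bbox [279.4, 139.8, 19.8, 24.2] cen [0.5884 0.1488] rect [589.2 147.1] [49.9 82.7] 34.0
scene long_cylinder p0.80 bbox [235.6, 191.8, 25.0, 18.5] cen [ 0.5771 -0.0177] rect [576.3 -17.8] [40.2 67.4] 87.0
scene short_cylinder p0.73 bbox [141.6, 296.2, 23.7, 22.1] cen [ 0.5863 -0.3629] rect [ 586.  -362.4] [48.  38.5] 10.6
scene keep p0.76 bbox [215.1, 246.1, 26.2, 29.4] cen [ 0.6428 -0.182 ] rect [ 641.6 -181.2] [67.3 42. ] 86.5
scene case p0.84 bbox [176.8, 221.7, 53.1, 46.3] cen [ 0.5678 -0.177 ] rect [ 570.3 -175.6] [120.9  80.5] 85.1
```

View pics/top17z.png

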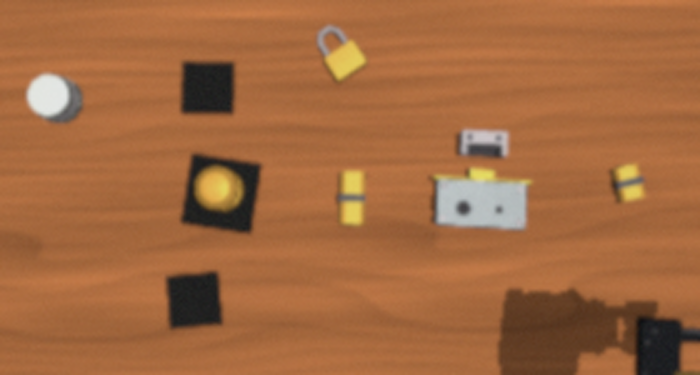

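View pics/scene17z.png

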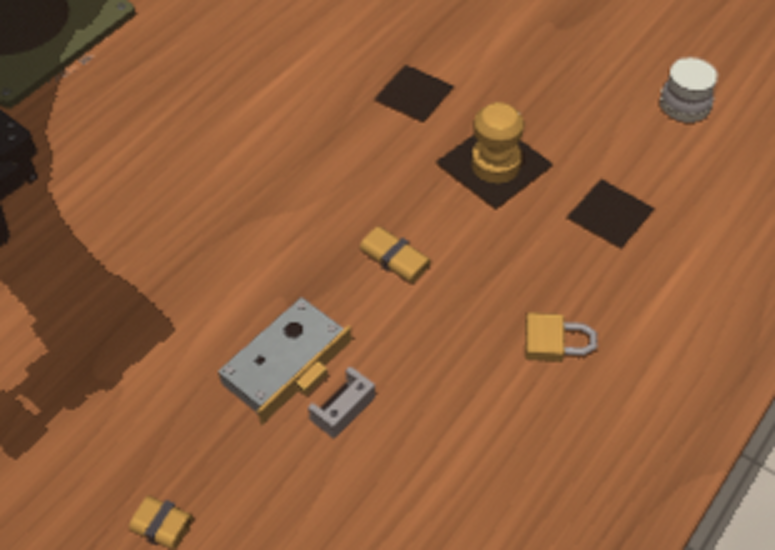

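```bash
python3 -c "
from plant import r
print(r.finish_job())"
```

```text
the job is handed in; nothing more can be done
None
```

The lock set is laid out and the job is handed in, at about 27 s of the 104 s allowed. No verdict was reported. Each placing was checked from the cameras after the arm had moved clear:

| Item | What the last pictures show | Limit |
|---|---|---|
| Rose on the large pad | about 3–4 mm off centre | 12 mm |
| Knob on the rose | upright, about 1–2 mm off centre | 10 mm |
| Long cylinder | flat at (0.577, -0.017), about 160 mm from case and from pad, within about 4° of the bolt direction | 180 mm, 22 mm off the axis, 0.25 rad |
| Keep | flat, about 77 mm ahead of the case centre, 1–2 mm sideways, within about 2° of square, mouth towards the bolt | 65–89 mm, 12 mm, 0.2 rad |

- **Bystanders:** the short cylinder measured the same before and after, to within about 1–2 mm. The padlock and tin look unmoved. For the tin I have only one measurement, taken at the end, and the padlock's outline changed between readings, so neither is a tight check.
- **Disagreements:** the wrist camera differed from the other two by up to about 5 mm, so I weighted the fixed cameras or averaged them. The last bolt-to-mouth gap reading was 17 mm, just before the final 1 mm outward shift. The keep's final position implies about 20 mm. The networks missed the large pad in the top view, so I found it there by dark threshold; the scene view confirmed it.

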